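Lay out a lens test bench on the optical rail

ROBOT

A 6-joint arm with a two-finger parallel gripper is mounted at the origin on the work surface. World frame = base frame: x ahead of the robot, y to its left, z up, the work surface at z = 0. Lengths are in m, angles in rad, forces in N, time in s.
With the tool pointing down it reaches from about 0.25 to 0.725 m from the base axis. Payload 9.7 kg.
Tool frame: the origin (TCP) lies midway between the tips of the shut fingers; the grasp point (between the pads) lies 19 mm behind it; z points along the fingers, y is the line along which they close (so a half turn about z gives the same grasp; the last joint's range is limited). The gripper opens to 85 mm and grips with 20 to 120 N. Pads are 22 mm wide; open, the fingers measure 114 mm over their backs; the gripper's body (76 mm by 85 mm) begins 54 mm behind the grasp point. The pads swing forward as they close: fully open they stand 13 mm farther back than shut.
Start: joints at [1.203, 0.087, 0.176, 1.66, 0, 1.571], TCP at [0.198, 0.513, 0.208] pointing down, gripper open.
Joint ranges: [-3.13, 3.13], [-0.85, 1.81], [-1.15, 1.24], [-2.2, 2.28], [-1.44, 1.52], [-3.14, 3.14]. Speed limits (rad/s): [2.22, 2.22, 2.57, 3.14, 3.14, 3.14].

INTERFACE

Orientations are given as a unit quaternion [w, x, y, z].
In Python, from workcell import env gives the robot as it stands.
- The arm moves only by the shell command python3 -m pendant 'ROWS'. ROWS is JSON, a list of rows, each a list of 7 numbers: the shift along the tool's x, y, z scaled (see below), then the turn, a rotation vector about the tool's x, y, z scaled (see below), then the finger opening in mm, from 0 to 85.4. In form: [[tx, ty, tz, wx, wy, wz, claw], ...]. A call has 1 to 5 rows; each row is the pose to reach, as a shift and turn from the pose commanded when the call began, along the tool's axes at that moment; what a row does not reach only later rows make up. The controller multiplies each number of a shift by 500 mm and each number of a turn by 0.5 rad. A row lasts 1/10 s, in which the tool goes at most 50 mm and 8.59 degrees, less where a joint would pass 70% of its speed; a pose out of reach is approached as far as the arm can. A call with a number of a shift or a turn outside -1 to 1 is refused whole. A call with a gripper value outside its range is refused whole. The fingers move at their own pace and stop on an object; the grip force is fixed at half the most. Time passes only in rows, so rows that repeat a pose let the fingers close. It gives the time, the measured TCP pose, the force, the opening and the grip force at its end, in the units of the state.
- env.state(): the state, without advancing time (a new reading comes with each control period).
- env.read_camera(name): name is "scene" or "side" or "wrist"; returns (picture, depth): 420x560x3 uint8, red, green, blue; 420x560 float32, m along the optical axis (not along the pixel's ray), 0 where there is no reading.
- env.get_calibration(name): a dict with "vertical_fov" (degrees; the focal length in pixels is half the picture's height over the tangent of half this angle, whatever the lens; pixels are square), "cx", "cy" (the principal point, pixels), "rvec" (rotation vector, rad) and "tvec" (3), from world to camera coordinates, as OpenCV has them; the wrist camera has in their place "hand_eye" (4x4, takes a point from camera to tool coordinates, whose origin is the TCP and whose axes are the flange's). Camera axes: x right, y down, z forward; pixel columns grow to the right and rows downward; lengths in m; the calibration is good to about 2 mm. The wrist camera is an equidistant fisheye: a pixel r from the principal point sees the ray r / f radians off the axis. A picture is of the moment at which its call begins: read the wrist's pose just before it. get_calibration takes no time and is no camera call.
- env.finish_job(): hands the job in; it is judged then, once.
The state is a dict: "time_s": time; "joint_pos": joint angles; "dq": joint speeds; "joint_efforts": joint torques, N m; "eef_pos": TCP position; "ee_rot": TCP orientation; "wrist_force": force on the tool from outside, world axes, zero at the start; "ft_torque": the same for the moment, N m; "finger_gap": finger opening in m; "grasp_force": force on a finger pad.
Only numpy, scipy, OpenCV 4.12 (cv2) and the standard library are available. Lean on these libraries where they do the work, as an engineer would, in place of code of your own. Each camera call takes 0.05 s, during which the arm holds its last target. There are 200 camera calls.

TASK

Set up the lens test on the optical rail in front of the lamp: first the diffuser close in front of the lamp, then the test target, then the lens with its wide front end facing the target and that front rim 70 mm from the middle of the target, and last the camera close behind the lens with its nose towards it. Seat every carrier squarely and fully down on the rail, set each part down gently without dropping it, let go of it, and do not shift the two lenses standing near by.

Things in the scene. Friction and masses are not known exactly. Their poses are not given: they have to be found in the camera images.
- rail: Fixed black optical rail, 500 mm long, 30 mm wide, flat top 32 mm above the bench. Origin: centre of its underside, at bench level. +y runs along it to the lamp's end, x across, z up. Parts stand on carriers that drop over the rail from above: the channel under a carrier is 33 mm wide, flares to 46 mm at its mouth and is 16 mm deep; seated, its roof rests on the rail top.
- lamp_face (a point): Centre of the round light window of the lamp: black ribbed LED head, 56 mm in diameter, 70 mm long, fixed on the rail near its +y end. This point is on the optical axis, 62 mm above the rail top. It shines along the rail to -y, where at least 390 mm of rail are free; lamp and its carrier lie on the +y side of the face.
- diffuser_center (a point): Diffuser: black upright square frame, 50 mm wide (x), 50 mm high, 14 mm thick (y), with a white opal pane, on a post; both faces alike. Point: centre of the square, on the optical axis. Aluminium carrier 56 mm wide (x), 44 mm long (y); its feet are 78 mm, its channel roof 62 mm below this point. Grip its sides, along x. 0.22 kg. Starts with +y within 30 degrees of world +y.
- target_center (a point): Test target: black upright round mount, 50 mm in diameter, 14 mm thick (y), with a pale disc with two dark quadrants, on a post; a knurled screw on top ends 38 mm above the point; faces alike. Point: centre of the disc, on the optical axis. Aluminium carrier 56 mm wide (x), 44 mm long (y); its feet are 78 mm, its channel roof 62 mm below this point. Grip its sides, along x. 0.2 kg. Starts with +y within 30 degrees of world +y.
- lens_center (a point): Lens under test: level black barrel. Wide front 50 mm in diameter, y +20 to +55 mm (rim); middle 40 mm, y -26 to +20; narrow rear 30 mm, y to -55. Point: mid-length, on the optical axis. Aluminium carrier 56 mm wide (x), 60 mm long (y); its feet are 78 mm, its channel roof 62 mm below this point. Block 30 mm wide below the barrel. Grip the middle, along x. 0.45 kg. Starts with +y within 30 degrees of world +y.
- camera_center (a point): Camera: grey box 44 mm wide (x), 44 high, 50 long (y), fins on top, round 30 mm nose on its +y face ending at y = +37 mm. Point: centre of the box, on the optical axis. Aluminium carrier 56 mm wide (x), 44 mm long (y); its feet are 78 mm, its channel roof 62 mm below this point. Block 22 mm wide below the box. Grip along x. 0.32 kg. Starts with +y within 30 degrees of world +y.
- lens_near_center (a point): Bystander, not to be moved: black stepped lens standing upright, flange 54 mm in diameter, top 45 mm, 130 mm high, on the robot's side of the rail. Point: its centre, half-way up.
- lens_far_center (a point): Bystander, not to be moved: black stepped lens with a white paper band, standing upright, flange 54 mm in diameter, top 45 mm, 150 mm high, beyond the rail. Point: its centre, half-way up.
Things that resemble listed ones, but are neither listed nor needed, are in the scene too. What is shaped like the part that bears lens_center but blue is not meant. Leave any yellow look-alike of the part that bears target_center alone.

How it is judged:
By the outcome, as a careful person would: the job done as asked, in the order asked, and still so for the second after the job is handed in, with the robot touching nothing.
It also fails if it takes over 120 s, if anything falls off the work surface, if the arm or the gripper's body presses on something with over 40 N, if the wrist force passes 120 N, or if a joint passes its speed limit or range.

## Working session

There is one attempt and no reset: what is moved stays moved. The work goes in short steps, Python scripts to look and compute and a shell command to move; the robot and the scene stay as the last step left them, time stands still between calls to the robot, and variables do not carry over. Pictures are saved under pics/ and viewed, at most 18 in all, crops included, and the job is handed in when it is done.

```bash
mkdir -p pics; cat > h.py <<'E'
import numpy as np, cv2, json
from workcell import env
from scipy.spatial.transform import Rotation as R
def cam(name):
    s=env.state(); im,d=env.read_camera(name); c=env.get_calibration(name)
    return im,d,c,s
def save(im,fn): cv2.imwrite('pics/'+fn,im[:,:,::-1])
def cloud(name,im,d,c,s):
    h,w=d.shape; f=h/2/np.tan(np.radians(c['vertical_fov'])/2)
    u,v=np.meshgrid(np.arange(w),np.arange(h)); x=(u-c['cx'])/f; y=(v-c['cy'])/f
    if name=='wrist':
        r=np.hypot(x,y); k=np.where(r>1e-6,np.tan(np.minimum(r,1.5))/np.maximum(r,1e-6),1); x=x*k;y=y*k
    P=np.stack([x*d,y*d,d],-1)
    if name=='wrist':
        H=np.array(c['hand_eye']); P=P@H[:3,:3].T+H[:3,3]
        q=s['ee_rot']; M=R.from_quat([q[1],q[2],q[3],q[0]]).as_matrix()
        P=P@M.T+np.array(s['eef_pos'])
    else:
        M=cv2.Rodrigues(np.array(c['rvec'],float))[0]; P=(P-np.array(c['tvec']).ravel())@M
    P[d<=0]=np.nan
    return P
E
python3 - <<'E'
from h import *
for n in ['scene','side','wrist']:
    im,d,c,s=cam(n); save(im,n+'0.png'); np.savez(f'{n}0.npz',im=im,d=d,P=cloud(n,im,d,c,s))
    print(n,c,(d>0).mean())
print(s)
E
```

```text
scene {'vertical_fov': 46.39916395443666, 'cx': 274.0752951927311, 'cy': 215.54419393682923, 'rvec': array([ 0.91646676,  2.59629984, -0.96113129]), 'tvec': array([ 0.41816523, -0.23520803,  1.4688794 ])} 0.9958035714285715
side {'vertical_fov': 49.96383777871371, 'cx': 276.0560732717793, 'cy': 218.2147928980805, 'rvec': array([ 2.29774595, -0.31516126,  0.14481553]), 'tvec': array([-0.54754376,  0.16932311,  1.00160098])} 0.9959863945578231
wrist {'vertical_fov': 65.70646984690485, 'cx': 280.9912715974915, 'cy': 211.05293310754146, 'hand_eye': array([[ 7.46196030e-05, -9.61485380e-01, -2.74856070e-01,
         6.98097921e-02],
       [ 9.99999983e-01,  1.17415030e-04, -1.39248273e-04,
         1.25294660e-04],
       [ 1.66157412e-04, -2.74856055e-01,  9.61485372e-01,
        -1.66192505e-01],
       [ 0.00000000e+00,  0.00000000e+00,  0.00000000e+00,
         1.00000000e+00]])} 0.9898937074829932
{'time_s': 0.1, 'joint_pos': array([ 1.20301300e+00,  8.74163792e-02,  1.75210432e-01,  1.65981374e+00,
       -8.44498410e-06,  1.57078897e+00]), 'dq': array([-0.00053188,  0.00051738,  0.00176129, -0.0006427 ,  0.00170038,
       -0.00062837]), 'joint_efforts': array([ 1.39576423e-03, -5.21562052e+01,  4.65655088e+01,  1.60846504e-02,
        8.27142344e-05,  1.86234303e-05]), 'eef_pos': array([0.19766721, 0.51299409, 0.20694627]), 'ee_rot': array([-1.07700647e-04,  1.82853340e-01,  9.83140011e-01, -6.02137220e-04]), 'wrist_force': array([0.35967095, 1.23439326, 0.054661  ]), 'ft_torque': array([0.01830441, 0.01778208, 0.0415194 ]), 'grasp_force': 0.0, 'finger_gap': 0.08548617220100548}
```

View pics/scene0.png

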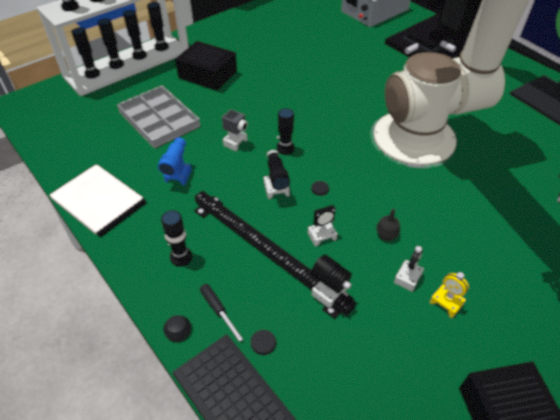

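View pics/side0.png

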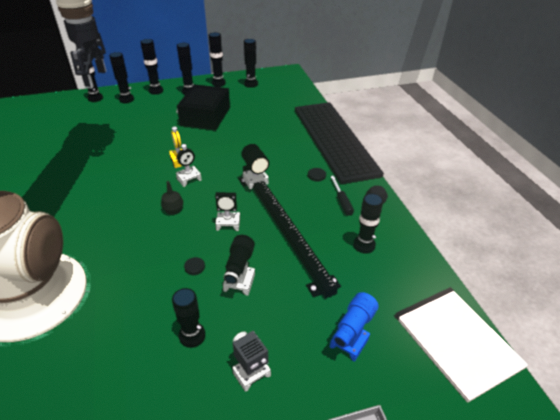

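The scene view shows the rail from (200,200) to (350,305) with the lamp at (330,275). The camera is at (235,128), the black lens at (277,175), the blue decoy at (175,160) and the yellow decoy at (455,288). The upright lenses are at (286,130) and (175,238). The diffuser and target candidates are at (323,222) and (408,270), so I'll crop those.

```bash
python3 - <<'E'
from h import *
a=np.load('scene0.npz');b=np.load('side0.npz')
def cr(im,u,v,r=36): return cv2.resize(im[v-r:v+r,u-r:u+r],(260,260),interpolation=cv2.INTER_CUBIC)
A=np.hstack([cr(a['im'],323,222),cr(a['im'],410,268),cr(a['im'],277,175)])
B=np.hstack([cr(b['im'],227,208),cr(b['im'],187,160),cr(b['im'],240,264)])
save(np.vstack([A,B]),'crop1.png')
# points on side & scene
for n,D,px in [('scene',a,[(323,215),(412,262),(277,165),(235,122),(286,113),(175,218),(330,268),(205,200),(345,300)]),('side',b,[(227,203),(187,158),(240,250),(250,345),(185,298),(371,203),(260,166),(325,287),(262,190)])]:
    for u,v in px: print(n,u,v,np.round(np.nanmedian(D['P'][v-1:v+2,u-1:u+2].reshape(-1,3),0),3))
E
```

```text
scene 323 215 [0.477 0.11  0.092]
scene 412 262 [0.418 0.331 0.091]
scene 277 165 [ 0.458 -0.085  0.098]
scene 235 122 [ 0.441 -0.29   0.099]
scene 286 113 [ 0.332 -0.2    0.132]
scene 175 218 [ 0.771 -0.051  0.152]
scene 330 268 [0.582 0.244 0.12 ]
scene 205 200 [ 0.641 -0.154  0.033]
scene 345 300 [0.568 0.287 0.032]
side 227 203 [0.47  0.096 0.08 ]
side 187 158 [0.4   0.317 0.079]
side 240 250 [ 0.464 -0.084  0.098]
side 250 345 [ 0.431 -0.316  0.101]
side 185 298 [ 0.335 -0.207  0.131]
side 371 203 [ 0.767 -0.073  0.152]
side 260 166 [0.582 0.208 0.093]
side 325 287 [ 0.629 -0.179  0.032]
side 262 190 [0.579 0.18  0.033]
```

View pics/crop1.png

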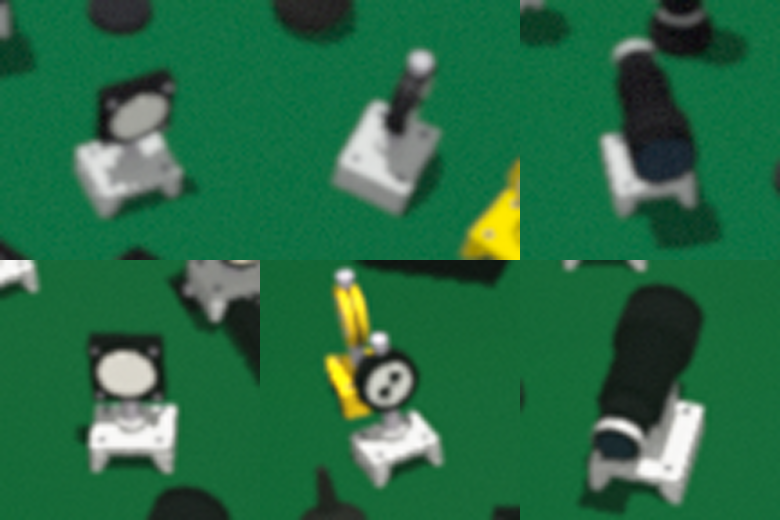

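The diffuser (square opal) is at scene (323,222) / side (227,208). The target (round, quadrants) is at scene (410,268) / side (187,158), next to its yellow look-alike. The lens's wide front already faces +y, and the white-ringed end is the rear. Next I'll fit the poses from both clouds.

```bash
cat >> h.py <<'E'
def rect(P,c,r,z0,z1):
    Q=P.reshape(-1,3); Q=Q[np.isfinite(Q).all(1)]
    m=(np.hypot(Q[:,0]-c[0],Q[:,1]-c[1])<r)&(Q[:,2]>z0)&(Q[:,2]<z1); Q=Q[m]
    if len(Q)<8: return None
    (cx,cy),(w,h),a=cv2.minAreaRect((Q[:,:2]*1000).astype(np.float32))
    return len(Q),np.round([cx,cy,w,h,a],1),np.round(Q[:,2].mean(),4)
def yaw(s):
    q=s['ee_rot']; M=R.from_quat([q[1],q[2],q[3],q[0]]).as_matrix()
    return M
E
python3 - <<'E'
from h import *
D={n:np.load(n+'0.npz')['P'] for n in('scene','side')}
both=np.vstack([D[n].reshape(-1,3) for n in D])
for n,P in list(D.items())+[('both',both)]:
    print(n)
    Q=P.reshape(-1,3);Q=Q[np.isfinite(Q).all(1)]
    m=(abs(Q[:,0]-.61)<.08)&(Q[:,1]>-.2)&(Q[:,1]<.17)&(abs(Q[:,2]-.032)<.004)
    q=Q[m]
    print('rail z',np.median(q[:,2]), [ (round(y,2),np.round([q[abs(q[:,1]-y)<.01][:,0].min(),q[abs(q[:,1]-y)<.01][:,0].max()],4)) for y in (-.12,-.06,0,.06,.12) if (abs(q[:,1]-y)<.01).any()])
    for k,c,r in [('diff',(.472,.105),.05),('targ',(.41,.325),.05),('lens',(.46,-.085),.075),('cam',(.436,-.30),.055),('lamp',(.582,.24),.07)]:
        print(k,'plate',rect(P,c,r,.02,.040),'top',rect(P,c,r,.06,.14))
    h=np.histogram(Q[np.hypot(Q[:,0]-.472,Q[:,1]-.105)<.05][:,2],np.arange(0,.12,.004))[0]; print(h)
T=yaw(env.state()); print(np.round(T,3))
E
```

```text
scene
rail z 0.0322026787549389 [(-0.12, array([0.614 , 0.6468])), (-0.06, array([0.6064, 0.6385])), (0, array([0.5968, 0.6288])), (0.06, array([0.5882, 0.6199])), (0.12, array([0.5793, 0.6105]))]
diff plate (297, array([469.3, 108.1,  46.3,  56.7,  68.2]), np.float64(0.0251)) top (342, array([469.1, 107.3,  18.1,  51.5,  72.5]), np.float64(0.0875))
targ plate (356, array([396.5, 324.4,  59.6,  44.1,  18.9]), np.float64(0.0251)) top (185, array([397.9, 325.1,  48.9,  14.6,  17.4]), np.float64(0.0942))
lens plate (124, array([454.9, -90.9,  62.3,  55.3,  63.2]), np.float64(0.024)) top (622, array([455.5, -90.9, 116.6,  50.2,  62.9]), np.float64(0.0905))
cam plate (164, array([ 429.8, -315.5,   58.8,   46.1,   18.6]), np.float64(0.0268)) top (452, array([ 428.1, -310.2,   49.4,   67.9,   17.4]), np.float64(0.0889))
lamp plate (684, array([581.7, 240.4,  55.3, 138.8,  15.5]), np.float64(0.0319)) top (981, array([576.8, 249.6,  55.8,  83.7,  13.4]), np.float64(0.1096))
[299  24  13  21  18 132 126  17  16   6   6   4   3   9  18  26  23  23
  18  24  22  22  22  30  20  88  24   0   0]
s
[... 1574 characters left out ...]
.2,  20.7]), np.float64(0.0898))
lens plate (389, array([455.7, -92.6,  64.7,  58.4,  63.2]), np.float64(0.0251)) top (1554, array([458.2, -92.6, 118.5,  51.9,  65.5]), np.float64(0.0913))
cam plate (515, array([ 430.6, -317.5,   58.5,   50. ,   20.4]), np.float64(0.0255)) top (1517, array([ 428.9, -312.4,   49.4,   72.7,   17.4]), np.float64(0.0917))
lamp plate (999, array([577.4, 238.8,  57.7, 138.6,   7.7]), np.float64(0.032)) top (1552, array([575.7, 246.6,  57.1,  90.2,   9.2]), np.float64(0.1082))
[574  43  25  36  38 220 272  33  30  11  11  11   9  20  41  47  49  48
  41  46  54  47  46  59  50 148  51   0   0]
[[-0.933  0.36  -0.   ]
 [ 0.36   0.933 -0.001]
 [-0.    -0.001 -1.   ]]
```

```bash
cat >> h.py <<'E'
def plan(p,yawdeg):
    "print numbers for calls taking TCP to p with tool y at angle yawdeg (tool down)"
    s=env.state(); M=yaw(s); e=np.array(s['eef_pos'])
    a0=np.degrees(np.arctan2(M[1,1],M[0,1])); da=(yawdeg-a0+180)%360-180
    d=np.array(p)-e; n=max(1,int(np.ceil(abs(da)/28.6-.02)),int(np.ceil(np.linalg.norm(d)/.25)))
    Mg=R.from_euler('z',yawdeg,degrees=True).as_matrix()@np.array([[0,1,0],[1,0,0],[0,0,-1.]])
    for i in range(n):
        Mt=Mg@R.from_rotvec([0,0,np.radians(da*(n-1-i)/n)]).as_matrix()
        rv=R.from_matrix(M.T@Mt).as_rotvec()
        print(np.round(M.T@(d/n)/.5,4),np.round(rv/.5,4)); M=Mt
    print('n',n,'from',np.round(e,4),'yaw',round(a0,2),'t',s['time_s'],'gap',round(s['finger_gap'],4),'F',np.round(s['wrist_force'],1))
E
python3 -c "
from h import *
plan([.469,.105,.21],-17.5)"
```

```text
[-0.1999 -0.1416 -0.0013] [-2.000e-03  5.000e-04  7.542e-01]
[-0.238  -0.058  -0.0015] [0.     0.     0.7542]
[-0.2427  0.0337 -0.0015] [0.     0.     0.7542]
[-0.2132  0.1207 -0.0015] [0.     0.     0.7542]
n 4 from [0.1977 0.513  0.207 ] yaw 68.93 t 0.15 gap 0.0853 F [-1.5  0.4  0.4]
```

```bash

python3 -m pendant '[[-0.2,-0.1416,0,0,0,0.754,85],[-0.2,-0.1416,0,0,0,0.754,85],[-0.2,-0.1416,0,0,0,0.754,85]]'
python3 -m pendant '[[-0.238,-0.058,0,0,0,0.754,85],[-0.238,-0.058,0,0,0,0.754,85],[-0.238,-0.058,0,0,0,0.754,85]]'
python3 -m pendant '[[-0.2427,0.0337,0,0,0,0.754,85],[-0.2427,0.0337,0,0,0,0.754,85],[-0.2427,0.0337,0,0,0,0.754,85]]'
python3 -m pendant '[[-0.2132,0.1207,0,0,0,0.754,85],[-0.2132,0.1207,0,0,0,0.754,85],[-0.2132,0.1207,0,0,0,0.754,85],[-0.2132,0.1207,0,0,0,0.754,85]]'
cat >> h.py <<'E'
def look(fn):
    env.read_camera('wrist')
    im,d,c,s=cam('wrist'); P=cloud('wrist',im,d,c,s); save(im,fn+'.png'); np.savez(fn+'.npz',im=im,P=P); return P
def railfit(P):
    Q=P.reshape(-1,3);Q=Q[np.isfinite(Q).all(1)]
    d=abs(Q[:,0]-.613+.148*Q[:,1]); q=Q[(d<.03)&(abs(Q[:,2]-.032)<.005)&(Q[:,1]>-.2)&(Q[:,1]<.18)]
    if len(q)<50: print('no rail'); return
    ys=np.arange(-.2,.18,.008); mid=[]
    for y in ys:
        g=q[abs(q[:,1]-y)<.004]
        if len(g)>8 and .026<np.ptp(g[:,0])<.04: mid.append((y,(g[:,0].min()+g[:,0].max())/2))
    mid=np.array(mid); 
    if len(mid)>3:
        k=np.polyfit(mid[:,0],mid[:,1],1); print('rail x=',k,'yaw',np.degrees(np.arctan(-k[0])),'y',mid[0,0],mid[-1,0],'z',np.median(q[:,2]))
E
python3 - <<'E'
from h import *
plan([.469,.105,.21],-17.5)
P=look('w1'); railfit(P)
c=(.469,.105)
print(rect(P,c,.055,.02,.035),rect(P,c,.05,.06,.14),rect(P,c,.05,.098,.11))
Q=P.reshape(-1,3);Q=Q[np.isfinite(Q).all(1)];g=Q[np.hypot(Q[:,0]-.469,Q[:,1]-.105)>.06]; print(np.median(g[g[:,2]<.02][:,2]))
E
```

```text
time_s: 0.45
eef_pos: [0.2667, 0.4087, 0.2075]
ee_rot: [0.0, 0.367, 0.93, -0.0]
wrist_force: [-0.5, 0.2, 1.1]
finger_gap: 0.0851
grasp_force: 0.0
time_s: 0.75
eef_pos: [0.3346, 0.3065, 0.2076]
ee_rot: [0.0, 0.535, 0.845, -0.0]
wrist_force: [0.2, 0.6, -0.4]
finger_gap: 0.0851
grasp_force: 0.0
time_s: 1.05
eef_pos: [0.4025, 0.2044, 0.2075]
ee_rot: [0.0, 0.684, 0.729, -0.0]
wrist_force: [-0.9, 0.4, -0.6]
finger_gap: 0.0849
grasp_force: 0.0
time_s: 1.45
eef_pos: [0.4702, 0.1028, 0.2069]
ee_rot: [-0.0, 0.808, 0.589, -0.001]
wrist_force: [0.2, 0.1, 0.2]
finger_gap: 0.085
grasp_force: 0.0
[ 0.0034 -0.0037 -0.0061] [-0.0013  0.0017 -0.0113]
n 1 from [0.4702 0.1028 0.2069] yaw -17.82 t 1.45 gap 0.085 F [0.2 0.1 0.2]
rail x= [-0.15026213  0.61230239] yaw 8.545453284064182 y -0.09599999999999992 0.17600000000000032 z 0.031888879994385416
(985, array([472.1, 116. ,  22.1,  55. ,  71.3]), np.float64(0.0245)) (1400, array([468.6, 105. ,  15. ,  48.8,  73.2]), np.float64(0.0959)) (946, array([468.5, 104.9,  14.7,  48.7,  73.4]), np.float64(0.1028))
-3.0278251121229616e-05
```

View pics/w1.png

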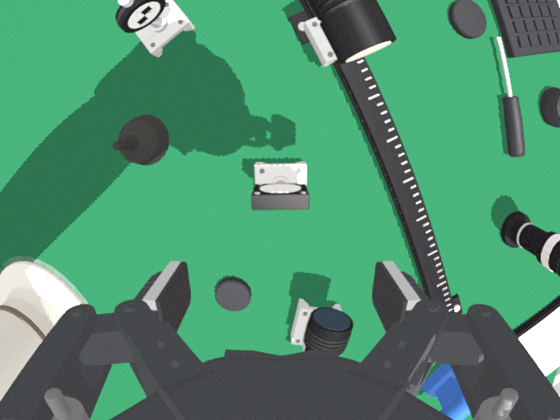

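The wrist view shows the diffuser at (280,187), the target at (150,20) and the rail and lamp at upper right. The heights and sizes match.

```bash
python3 - <<'E'
from h import *
P=np.load('w1.npz')['P'].reshape(-1,3)
a=np.radians(8.5);u=np.array([-np.sin(a),np.cos(a)]);n=np.array([np.cos(a),np.sin(a)])
P=P[np.isfinite(P).all(1)]
o=np.array([.6123,0]); S=(P[:,:2]-o)@u; X=(P[:,:2]-o)@n
m=(abs(X)<.04)&(P[:,2]>.06)&(S>.1); print(np.percentile(S[m],[0,1,2,5,10,20,50]),m.sum(), X[m].min(),X[m].max())
m2=m&(P[:,2]>.115); print(S[m2].min(),X[m2].mean(), P[m2][:,2].max())
for z in np.arange(.065,.125,.01):
    k=m&(abs(P[:,2]-z)<.005)
    if k.sum()>5: print(z,np.percentile(S[k],[1,5,20]),X[k].mean())
plan([.4685,.105,.06],-16.7)
E
```

```text
[0.20974501 0.21006922 0.21021193 0.21062108 0.21244256 0.21730891
 0.23208687] 3726 -0.02799563289718798 0.026271396389419464
0.2100892567253944 -0.002161512195750196 0.12406950318393609
0.075 [0.20983207 0.20999872 0.21017027] -0.0036957813967333692
0.08499999999999999 [0.20979565 0.20991832 0.21028035] -0.01337357146950511
0.09499999999999999 [0.20986406 0.21013665 0.21209574] -0.02166769842880288
0.10499999999999998 [0.21002732 0.21031824 0.21740169] -0.018984965667229077
0.11499999999999998 [0.21036301 0.21126023 0.21804276] -0.005659266197646663
[-1.000e-04 -8.000e-04  2.945e-01] [-0.0016  0.0005 -0.0274]
n 1 from [0.469  0.1049 0.2073] yaw -17.48 t 1.55 gap 0.0849 F [-0.8  0.1  0.2]
```

```bash

python3 -m pendant '[[0,-0.001,0.2945,0,0,-0.027,85],[0,-0.001,0.2945,0,0,-0.027,85],[0,-0.001,0.2945,0,0,-0.027,85],[0,-0.001,0.2945,0,0,-0.027,85]]'
python3 -m pendant '[[0,0,0,0,0,0,40],[0,0,0,0,0,0,40],[0,0,0,0,0,0,40],[0,0,0,0,0,0,40],[0,0,0,0,0,0,40]]'
python3 -c "
from h import *
plan([.4685,.105,.06],-16.7)"
```

```text
time_s: 1.95
eef_pos: [0.464, 0.1055, 0.0543]
ee_rot: [-0.002, 0.801, 0.598, -0.005]
wrist_force: [-0.7, 1.5, -0.5]
finger_gap: 0.0847
grasp_force: 0.0
time_s: 2.45
eef_pos: [0.4704, 0.1061, 0.064]
ee_rot: [0.001, 0.802, 0.597, 0.002]
wrist_force: [-2.5, 0.9, 9.4]
finger_gap: 0.0481
grasp_force: 61.6
[-0.0033 -0.003   0.008 ] [ 0.0082 -0.0061  0.0008]
n 1 from [0.4704 0.1061 0.064 ] yaw -16.68 t 2.45 gap 0.0481 F [-2.5  0.9  9.4]
```

```bash

python3 -m pendant '[[0,0,0,0,0,0,40],[0,0,0,0,0,0,40],[0,0,0,0,0,0,40]]'
python3 -m pendant '[[0,0,-0.24,0,0,0,40],[0,0,-0.24,0,0,0,40],[0,0,-0.24,0,0,0,40],[0,0,-0.24,0,0,0,40],[0,0,-0.24,0,0,0,40]]'
python3 - <<'E'
from h import *
a=np.radians(8.5);u=np.array([-np.sin(a),np.cos(a)])
P=look('w2')
print(rect(P,env.state()['eef_pos'],.06,.13,.25))
p=np.array([.6123,0])+.18*u; print(p)
plan([*p,.18],8.5)
E
```

```text
time_s: 2.75
eef_pos: [0.4704, 0.1061, 0.064]
ee_rot: [0.001, 0.802, 0.597, 0.002]
wrist_force: [-3.3, 2.0, 9.5]
finger_gap: 0.0481
grasp_force: 61.6
time_s: 3.25
eef_pos: [0.4692, 0.1055, 0.181]
ee_rot: [0.0, 0.802, 0.597, 0.001]
wrist_force: [0.1, 0.2, -2.6]
finger_gap: 0.0482
grasp_force: 64.3
(13532, array([469.9, 109.9,  31.8,  93.4,  73.6]), np.float64(0.1984))
[0.58569431 0.17802286]
[ 0.2068  0.1831 -0.0018] [-0.0029  0.0009 -0.8796]
n 1 from [0.4683 0.1053 0.1793] yaw -16.7 t 3.35 gap 0.0482 F [ 0.3 -0.  -2.7]
```

View pics/w2.png

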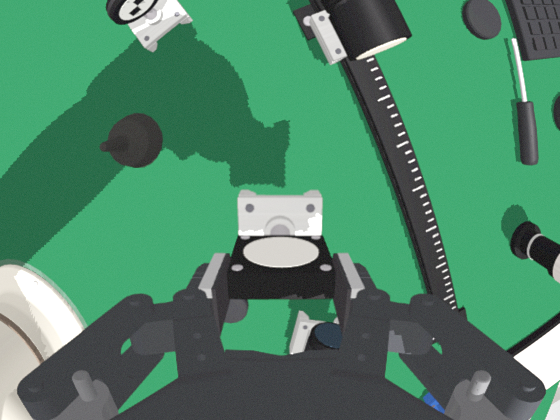

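Held squarely: frame at (281,265), carrier in front at (280,213). I'll measure the in-hand offset.

```bash
cat >> h.py <<'E'
def inhand(P,s,xr=.06,yr=.022,zr=(-.03,.1)):
    "cloud in gripper axes: X across (tool y), Y along (tool x), Z up from TCP"
    M=yaw(s); Q=P.reshape(-1,3); Q=Q[np.isfinite(Q).all(1)]-np.array(s['eef_pos']); G=np.stack([Q@M[:,1],Q@M[:,0],-Q@M[:,2]],-1)
    return G[(abs(G[:,0])<yr)&(abs(G[:,1])<xr)&(G[:,2]>zr[0])&(G[:,2]<zr[1])]
def hist(G,lo=-.1,hi=.1,b=.002):
    h,e=np.histogram(G,np.arange(lo,hi,b)); print([(round((x+b/2)*1000),int(c)) for x,c in zip(e,h) if c>15])
E
python3 - <<'E'
from h import *
P=np.load('w2.npz')['P']; s=env.state(); G=inhand(P,s,zr=(-.08,.06)); hist(G[:,2])
t=G[(G[:,2]>.03)]; print(len(t),np.percentile(t[:,1],[1,99])*1000)
t=G[abs(G[:,2]-.0)<.015]; print(len(t),np.percentile(t[:,1],[1,99])*1000)
E
```

```text
[(-45, 29), (-43, 38), (-41, 331), (-39, 1634), (-37, 114), (-35, 23), (-33, 54), (-31, 205), (-29, 23), (-27, 19), (-25, 22), (-23, 19), (-21, 17), (-19, 22), (-17, 20), (-9, 20), (-7, 88), (-5, 65), (-3, 96), (-1, 100), (1, 92), (3, 105), (5, 107), (7, 112), (9, 128), (11, 112), (13, 128), (15, 140), (17, 121), (19, 157), (21, 142), (23, 162), (25, 166), (27, 174), (29, 175), (31, 183), (33, 214), (35, 195), (37, 202), (39, 2013), (41, 677)]
3484 [-7.53960613  6.33968768]
1244 [4.50272099 6.75137951]
```

```bash

python3 -m pendant '[[0.2068,0.1831,0,0,0,-0.88,40],[0.2068,0.1831,0,0,0,-0.88,40],[0.2068,0.1831,0,0,0,-0.88,40],[0.2068,0.1831,0,0,0,-0.88,40],[0.2068,0.1831,0,0,0,-0.88,40]]'
python3 - <<'E'
from h import *
P=look('w3'); railfit(P); s=env.state()
G=inhand(P,s,zr=(-.08,.06)); hist(G[:,2]); t=G[(G[:,2]>.03)]; print(len(t),np.percentile(t[:,1],[1,99])*1000)
G=inhand(P,s,yr=.04,zr=(-.0425,-.036)); print(np.percentile(G[:,0],[0,.5,1,99,99.5,100])*1000)
plan([*(np.array([.6123,0])+.18*np.array([-.1478,.989])),.108],8.5)
E
```

```text
time_s: 3.85
eef_pos: [0.5856, 0.1782, 0.1777]
ee_rot: [-0.001, 0.653, 0.757, -0.002]
wrist_force: [-0.5, -0.2, -2.6]
finger_gap: 0.0482
grasp_force: 64.5
rail x= [-0.14996595  0.61288595] yaw 8.528857760664893 y -0.023999999999999855 0.17600000000000032 z 0.03199342682730155
[(-71, 27), (-69, 76), (-67, 170), (-65, 239), (-63, 335), (-61, 492), (-59, 941), (-57, 211), (-47, 18), (-45, 46), (-43, 138), (-41, 1647), (-39, 272), (-37, 25), (-35, 34), (-33, 215), (-31, 34), (-29, 19), (-27, 16), (-25, 21), (-23, 19), (-21, 17), (-19, 23), (-17, 16), (-11, 26), (-9, 76), (-7, 76), (-5, 101), (-3, 86), (-1, 92), (1, 112), (3, 98), (5, 118), (7, 113), (9, 121), (11, 131), (13, 128), (15, 136), (17, 156), (19, 132), (21, 140), (23, 174), (25, 175), (27, 177), (29, 165), (31, 213), (33, 201), (35, 208), (37, 1317), (39, 1417)]
3356 [-7.56021699  6.41824306]
[-28.75223978 -28.41640297 -28.2359802   26.23453615  26.42794157
  26.79005052]
[0.0007 0.0012 0.1436] [-0.0028  0.0006 -0.0023]
n 1 from [0.5852 0.1776 0.1798] yaw 8.43 t 3.95 gap 0.0482 F [ 0.4 -0.7 -1.9]
```

View pics/w3.png

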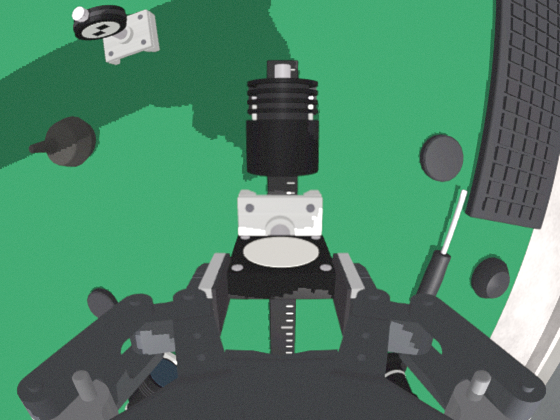

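Centred over the rail in front of the lamp. Lower to just above the rail, then gently.

```bash

python3 -m pendant '[[0.0007,0.0038,0.06,0,0,-0.002,40],[0.0007,0.0038,0.11,0,0,-0.002,40],[0.0007,0.0038,0.136,0,0,-0.002,40],[0.0007,0.0038,0.1436,0,0,-0.002,40],[0.0007,0.0038,0.1436,0,0,-0.002,40]]'
python3 -m pendant '[[0,0,0.008,0,0,0,40],[0,0,0.016,0,0,0,40],[0,0,0.024,0,0,0,40],[0,0,0.032,0,0,0,40],[0,0,0.040,0,0,0,40]]'
python3 -m pendant '[[0,0,0.005,0,0,0,40],[0,0,0.010,0,0,0,40],[0,0,0.015,0,0,0,40],[0,0,0.018,0,0,0,40],[0,0,0.018,0,0,0,40]]'
```

```text
time_s: 4.45
eef_pos: [0.5876, 0.1785, 0.1093]
ee_rot: [0.0, 0.653, 0.758, 0.0]
wrist_force: [-0.0, -0.6, -2.3]
finger_gap: 0.0478
grasp_force: 64.4
time_s: 4.95
eef_pos: [0.5879, 0.1788, 0.0882]
ee_rot: [-0.0, 0.652, 0.758, -0.0]
wrist_force: [0.3, -0.5, -2.0]
finger_gap: 0.0481
grasp_force: 64.4
time_s: 5.45
eef_pos: [0.5879, 0.1787, 0.08]
ee_rot: [0.0, 0.652, 0.758, 0.0]
wrist_force: [-2.2, -0.6, 2.2]
finger_gap: 0.048
grasp_force: 64.9
```

```bash

python3 -m pendant '[[0,0,0.003,0,0,0,40],[0,0,0.003,0,0,0,40]]'
python3 -m pendant '[[0,0,0,0,0,0,85],[0,0,0,0,0,0,85],[0,0,0,0,0,0,85],[0,0,0,0,0,0,85],[0,0,0,0,0,0,85]]'
python3 -m pendant '[[0,0,-0.1,0,0,0,85],[0,0,-0.2,0,0,0,85],[0,0,-0.26,0,0,0,85],[0,0,-0.26,0,0,0,85],[0,0,-0.26,0,0,0,85]]'
python3 - <<'E'
from h import *
P=look('w4'); railfit(P)
c=(.5865,.178); print(rect(P,c,.04,.034,.045),rect(P,c,.045,.11,.128))
plan([.398,.324,.21],18.7)
E
```

```text
time_s: 5.65
eef_pos: [0.588, 0.1787, 0.08]
ee_rot: [0.0, 0.652, 0.758, 0.001]
wrist_force: [-6.4, -2.3, 11.3]
finger_gap: 0.0479
grasp_force: 65.9
time_s: 6.15
eef_pos: [0.5879, 0.1787, 0.0778]
ee_rot: [-0.0, 0.652, 0.758, -0.0]
wrist_force: [0.8, -1.5, -0.5]
finger_gap: 0.0851
grasp_force: 0.0
time_s: 6.65
eef_pos: [0.5883, 0.1789, 0.2085]
ee_rot: [0.0, 0.652, 0.758, 0.001]
wrist_force: [-0.4, -0.5, -1.4]
finger_gap: 0.0847
grasp_force: 0.0
rail x= [-0.14697609  0.61258589] yaw 8.361246163244274 y -0.047999999999999876 0.1440000000000003 z 0.031920566092421665
(881, array([585.6, 187.7,  55.3,  22.4,   7.1]), np.float64(0.0401)) (1957, array([585. , 196. ,  49.5,  53. ,   6.9]), np.float64(0.1185))
[ 0.344  -0.3316 -0.0063] [-4.100e-03  2.000e-04 -3.537e-01]
n 1 from [0.5876 0.1786 0.2066] yaw 8.57 t 6.75 gap 0.085 F [ 0.8 -0.5 -0.3]
```

View pics/w4.png

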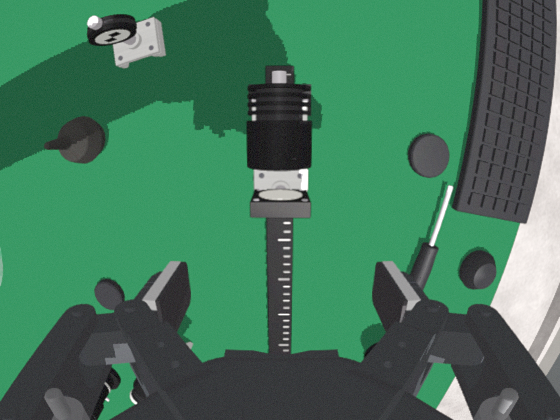

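The diffuser is seated at (280,200): plate top is at 40 mm as expected. Next, the target.

```bash

python3 -m pendant '[[0.344,-0.3316,-0.006,0,0,-0.354,85],[0.344,-0.3316,-0.006,0,0,-0.354,85],[0.344,-0.3316,-0.006,0,0,-0.354,85],[0.344,-0.3316,-0.006,0,0,-0.354,85],[0.344,-0.3316,-0.006,0,0,-0.354,85]]'
python3 -m pendant '[[0,0,0,0,0,0,85],[0,0,0,0,0,0,85]]'
python3 - <<'E'
from h import *
P=look('w5')
c=(.398,.323)
print(rect(P,c,.05,.02,.030),rect(P,c,.05,.06,.102),rect(P,c,.05,.085,.10))
plan([.398,.323,.06],18.7)
E
```

```text
time_s: 7.25
eef_pos: [0.3957, 0.3248, 0.2097]
ee_rot: [-0.0, 0.583, 0.813, -0.001]
wrist_force: [1.0, 0.1, -0.3]
finger_gap: 0.0851
grasp_force: 0.0
time_s: 7.45
eef_pos: [0.3976, 0.3243, 0.21]
ee_rot: [-0.0, 0.582, 0.813, -0.001]
wrist_force: [-0.3, -0.7, -0.3]
finger_gap: 0.0849
grasp_force: 0.0
(917, array([393.5, 332.3,  54.6,  24.7,  17.5]), np.float64(0.024)) (967, array([396.7, 323.2,  50.3,  14.8,  18.3]), np.float64(0.0897)) (531, array([396.8, 323.2,  48.9,  14.8,  18.3]), np.float64(0.0939))
[-3.000e-04 -1.300e-03  3.004e-01] [-0.0023  0.0014 -0.0008]
n 1 from [0.3987 0.3235 0.2102] yaw 18.68 t 7.55 gap 0.0849 F [ 0.6  1.1 -0.6]
```

View pics/w5.png

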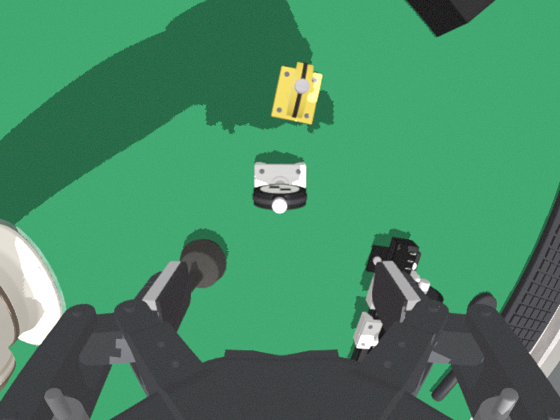

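```bash
python3 - <<'E'
from h import *
P=np.load('w5.npz')['P']; s=env.state(); G=inhand(P,s,xr=.05,yr=.12,zr=(-.2,-.1))
G=G[(G[:,2]+.21>.03)&(abs(G[:,0])>.03)]
print(len(G)); 
for sgn in(-1,1):
    g=G[G[:,0]*sgn>0]
    if len(g): print(sgn,np.round(np.percentile(g,[1,99],axis=0)*1000))
plan([.3968,.3232,.057],18.3)
E
```

```text
0
[ 0.0008 -0.0035  0.3064] [-0.0023  0.0014  0.0132]
n 1 from [0.3987 0.3235 0.2102] yaw 18.68 t 7.55 gap 0.0849 F [ 0.6  1.1 -0.6]
```

```bash

python3 -m pendant '[[0.0008,-0.0035,0.1,0,0,0.013,85],[0.0008,-0.0035,0.2,0,0,0.013,85],[0.0008,-0.0035,0.28,0,0,0.013,85],[0.0008,-0.0035,0.3064,0,0,0.013,85],[0.0008,-0.0035,0.3064,0,0,0.013,85]]'
python3 -m pendant '[[0,0,0,0,0,0,40],[0,0,0,0,0,0,40],[0,0,0,0,0,0,40],[0,0,0,0,0,0,40],[0,0,0,0,0,0,40]]'
python3 -m pendant '[[0,0,-0.1,0,0,0,40],[0,0,-0.2,0,0,0,40],[0,0,-0.24,0,0,0,40],[0,0,-0.24,0,0,0,40],[0,0,-0.24,0,0,0,40]]'
python3 - <<'E'
from h import *
P=look('w6'); s=env.state(); G=inhand(P,s,yr=.022,zr=(-.08,.06)); hist(G[:,2])
t=G[(G[:,2]>.0)&(G[:,2]<.036)]; print(len(t),np.percentile(t[:,1],[1,99])*1000)
G=inhand(P,s,yr=.04,zr=(-.047,-.034)); print(np.percentile(G[:,0],[0,.5,1,99,99.5,100])*1000)
plan([*(np.array([.6126,0])+.115*np.array([-.1478,.989])),.19],8.5)
E
```

```text
time_s: 8.05
eef_pos: [0.3963, 0.3225, 0.0563]
ee_rot: [-0.0, 0.586, 0.81, -0.002]
wrist_force: [-1.1, -0.6, 0.4]
finger_gap: 0.0849
grasp_force: 0.0
time_s: 8.55
eef_pos: [0.3965, 0.3244, 0.0608]
ee_rot: [-0.0, 0.585, 0.811, 0.001]
wrist_force: [-7.7, -3.1, 16.3]
finger_gap: 0.0424
grasp_force: 57.6
time_s: 9.05
eef_pos: [0.3967, 0.3241, 0.1778]
ee_rot: [0.0, 0.585, 0.811, 0.0]
wrist_force: [-0.4, 0.1, -2.2]
finger_gap: 0.042
grasp_force: 56.8
[(-45, 18), (-43, 41), (-41, 37), (-39, 109), (-37, 1727), (-35, 356), (-33, 26), (-31, 37), (-29, 210), (-27, 41), (-25, 24), (-23, 19), (-21, 18), (-19, 22), (-17, 17), (-15, 21), (-5, 39), (-3, 67), (-1, 67), (1, 82), (3, 99), (5, 103), (7, 99), (9, 128), (11, 123), (13, 118), (15, 127), (17, 143), (19, 123), (21, 168), (23, 150), (25, 151), (27, 178), (29, 191), (31, 254), (33, 372), (35, 420), (37, 491), (39, 595), (41, 759), (43, 298), (45, 70), (47, 118), (49, 146), (51, 165), (53, 165), (55, 611), (57, 143), (59, 111)]
3029 [-7.67562635 10.64861341]
[-27.20015028 -26.733761   -26.52754511  28.11654329  28.34034201
  28.80785702]
[-0.262   0.1233 -0.0138] [-0.004   0.0018  0.1718]
[-0.2504  0.1454 -0.0137] [0.     0.     0.1718]
n 2 from [0.3961 0.3236 0.1763] yaw 18.34 t 9.15 gap 0.0415 F [-0.4 -0.1 -2.8]
```

View pics/w6.png

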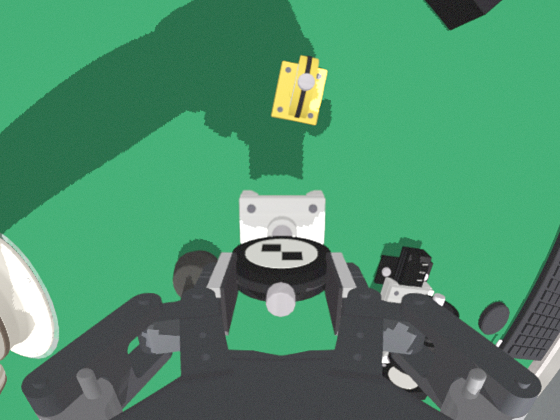

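The target is held at (282,265), upright and square. The gap of 42 mm is a bit narrow, so I'll monitor for slip and move on.

```bash

python3 -m pendant '[[-0.262,0.1233,-0.014,0,0,0.172,40],[-0.262,0.1233,-0.014,0,0,0.172,40],[-0.262,0.1233,-0.014,0,0,0.172,40]]'
python3 -m pendant '[[-0.2504,0.1454,-0.014,0,0,0.172,40],[-0.2504,0.1454,-0.014,0,0,0.172,40],[-0.2504,0.1454,-0.014,0,0,0.172,40],[-0.2504,0.1454,-0.014,0,0,0.172,40]]'
python3 - <<'E'
from h import *
P=look('w7'); railfit(P); s=env.state(); G=inhand(P,s,yr=.022,zr=(-.08,.06)); hist(G[:,2],-.05,-.03); hist(G[:,2],.03,.06)
t=G[(G[:,2]>.0)&(G[:,2]<.036)]; print(len(t),np.percentile(t[:,1],[1,99])*1000)
G=inhand(P,s,yr=.04,zr=(-.047,-.034)); print(np.percentile(G[:,0],[0,.5,1,99,99.5,100])*1000, np.percentile(G[:,1],[.5,50,99.5])*1000)
L=G[G[:,0]<-.01];Rr=G[G[:,0]>.01]; print('tilt z',L[:,2].mean(),Rr[:,2].mean(), np.polyfit(G[:,1],G[:,2],1))
plan([*(np.array([.6126,0])+.115*np.array([-.1478,.989])),.108],8.5)
E
```

```text
time_s: 9.45
eef_pos: [0.4967, 0.2174, 0.1833]
ee_rot: [-0.0, 0.619, 0.785, -0.001]
wrist_force: [0.9, 1.2, -1.8]
finger_gap: 0.042
grasp_force: 56.9
time_s: 9.85
eef_pos: [0.5982, 0.1099, 0.1889]
ee_rot: [-0.001, 0.655, 0.756, -0.002]
wrist_force: [-0.6, 0.4, -1.9]
finger_gap: 0.0421
grasp_force: 57.1
rail x= [-0.14950393  0.61289617] yaw 8.502966064251043 y -0.09599999999999992 0.1520000000000003 z 0.031946267688696
[(-43, 36), (-41, 38), (-39, 739), (-37, 1386), (-35, 43), (-33, 25), (-31, 80)]
[(31, 330), (33, 381), (35, 468), (37, 515), (39, 683), (41, 643), (43, 85), (45, 95), (47, 137), (49, 154), (51, 151), (53, 343), (55, 456), (57, 100)]
3203 [-9.49444066  9.26472853]
[-26.6890074  -26.31945601 -26.09252649  28.52974961  28.83881003
  29.09568648] [-10.47603977   8.15531022  18.86372038]
tilt z -0.038134560611596036 -0.03778338891105015 [-0.0390384  -0.03764133]
[0.0014 0.0003 0.1633] [-0.0069 -0.0001 -0.0048]
n 1 from [0.5959 0.113  0.1897] yaw 8.36 t 9.95 gap 0.042 F [-0.3 -0.  -2. ]
```

```bash

python3 -m pendant '[[0.0014,-0.0015,0.06,0,0,-0.005,40],[0.0014,-0.0015,0.12,0,0,-0.005,40],[0.0014,-0.0015,0.155,0,0,-0.005,40],[0.0014,-0.0015,0.163,0,0,-0.005,40],[0.0014,-0.0015,0.163,0,0,-0.005,40]]'
python3 -m pendant '[[0,0,0.008,0,0,0,40],[0,0,0.016,0,0,0,40],[0,0,0.024,0,0,0,40],[0,0,0.032,0,0,0,40],[0,0,0.040,0,0,0,40]]'
python3 -m pendant '[[0,0,0.005,0,0,0,40],[0,0,0.010,0,0,0,40],[0,0,0.015,0,0,0,40],[0,0,0.019,0,0,0,40],[0,0,0.019,0,0,0,40]]'
```

```text
time_s: 10.45
eef_pos: [0.5942, 0.1154, 0.1099]
ee_rot: [-0.001, 0.651, 0.759, -0.001]
wrist_force: [-0.5, 0.5, -1.4]
finger_gap: 0.0419
grasp_force: 57.2
time_s: 10.95
eef_pos: [0.5952, 0.1146, 0.0901]
ee_rot: [0.0, 0.652, 0.758, 0.0]
wrist_force: [0.2, -0.9, -1.7]
finger_gap: 0.0418
grasp_force: 57.2
time_s: 11.45
eef_pos: [0.5951, 0.1146, 0.0805]
ee_rot: [-0.0, 0.652, 0.758, -0.0]
wrist_force: [0.9, -0.1, -1.5]
finger_gap: 0.042
grasp_force: 57.2
```

```bash

python3 -m pendant '[[0,0,0.003,0,0,0,40],[0,0,0.006,0,0,0,40],[0,0,0.009,0,0,0,40],[0,0,0.011,0,0,0,40],[0,0,0.011,0,0,0,40]]'
```

```text
time_s: 11.95
eef_pos: [0.5957, 0.1144, 0.0771]
ee_rot: [0.001, 0.652, 0.758, 0.001]
wrist_force: [-2.5, -2.9, 9.3]
finger_gap: 0.0418
grasp_force: 60.3
```

```bash

python3 -m pendant '[[0,0,0,0,0,0,85],[0,0,0,0,0,0,85],[0,0,0,0,0,0,85],[0,0,0,0,0,0,85],[0,0,0,0,0,0,85]]'
python3 -m pendant '[[0,0,-0.1,0,0,0,85],[0,0,-0.2,0,0,0,85],[0,0,-0.28,0,0,0,85],[0,0,-0.28,0,0,0,85],[0,0,-0.28,0,0,0,85]]'
cat >> h.py <<'E'
def srail(P,o=(.6127,0),a=8.5):
    a=np.radians(a);Q=P.reshape(-1,3);Q=Q[np.isfinite(Q).all(1)];D=Q[:,:2]-np.array(o)
    return np.stack([D@[np.cos(a),np.sin(a)],D@[-np.sin(a),np.cos(a)],Q[:,2]],-1)
E
python3 - <<'E'
from h import *
P=look('w8'); railfit(P)
G=srail(P)
for nm,s0 in (('t',.115),('d',.18)):
    g=G[(abs(G[:,0])<.03)&(abs(G[:,1]-s0)<.015)&(G[:,2]>.075)&(G[:,2]<.122)]; print(nm,np.percentile(g[:,1],[0,1,5,50,95,99,100]),np.percentile(g[:,0],[0.2,99.8]))
    g=g[g[:,2]>.09]; k=cv2.minAreaRect((g[:,:2]*1000).astype(np.float32)); print(k)
    g=G[(abs(G[:,0])<.03)&(abs(G[:,1]-s0)<.03)&(abs(G[:,2]-.04)<.004)]; print('plate z',len(g),np.median(g[:,2]),cv2.minAreaRect((g[:,:2]*1000).astype(np.float32)), 'roll',np.polyfit(g[:,0],g[:,2],1)[0])
plan([.4565,-.093,.21],-26)
E
```

```text
time_s: 12.45
eef_pos: [0.5951, 0.1146, 0.0752]
ee_rot: [-0.0, 0.652, 0.758, -0.0]
wrist_force: [-0.1, 0.5, -0.5]
finger_gap: 0.085
grasp_force: 0.0
time_s: 12.95
eef_pos: [0.5957, 0.1147, 0.2161]
ee_rot: [0.001, 0.652, 0.758, 0.001]
wrist_force: [0.8, -0.5, -0.1]
finger_gap: 0.0852
grasp_force: 0.0
rail x= [-0.1502924   0.61277171] yaw 8.547149716017048 y -0.11199999999999993 0.1520000000000003 z 0.03187391807010542
t [0.10666613 0.10718067 0.10830379 0.11935129 0.12157188 0.12177897
 0.12198937] [-0.02398814  0.02542363]
((0.9173545837402344, 114.39469146728516), (49.98651885986328, 15.046910285949707), 0.8215847611427307)
plate z 986 0.039978158613713136 ((0.7535877227783203, 123.99620056152344), (55.366783142089844, 25.464052200317383), 1.4157160520553589) roll -0.001060150596251664
d [0.17120842 0.17161629 0.17249592 0.17898243 0.18548017 0.18625219
 0.18632215] [-0.02385453  0.02598116]
((1.0609054565429688, 178.71517944335938), (15.07956314086914, 50.11787033081055), 89.82423400878906)
plate z 1222 0.0399313004624168 ((1.2463245391845703, 179.30224609375), (43.52582931518555, 56.23487091064453), 89.07858276367188) roll -0.002448302752947207
[-0.1845 -0.1679  0.0042] [-0.0039  0.0008  0.6043]
[-0.2261 -0.1054  0.0038] [0.     0.     0.6043]
n 2 from [0.5949 0.1146 0.2138] yaw 8.62 t 13.05 gap 0.085 F [ 0.2  0.9 -0.2]
```

View pics/w8.png

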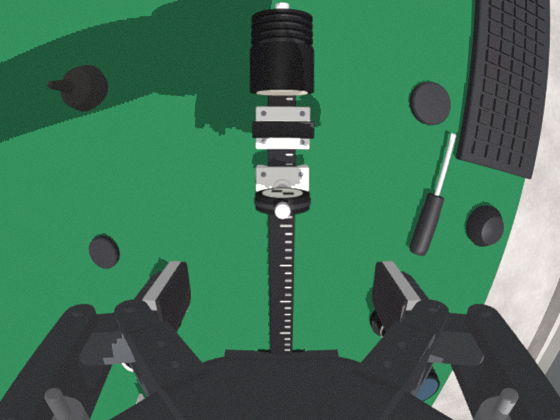

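Target seated at S=114.4 mm (pixel (283,200)) and the diffuser at 179 mm. Go to the lens.

```bash

python3 -m pendant '[[-0.1845,-0.168,0.004,0,0,0.604,85],[-0.1845,-0.168,0.004,0,0,0.604,85],[-0.1845,-0.168,0.004,0,0,0.604,85]]'
python3 -m pendant '[[-0.2261,-0.1054,0.004,0,0,0.604,85],[-0.2261,-0.1054,0.004,0,0,0.604,85],[-0.2261,-0.1054,0.004,0,0,0.604,85],[-0.2261,-0.1054,0.004,0,0,0.604,85],[-0.2261,-0.1054,0.004,0,0,0.604,85]]'
python3 - <<'E'
from h import *
P=look('w9'); c=(.4565,-.093)
print(rect(P,c,.075,.018,.030),rect(P,c,.075,.07,.11),rect(P,c,.075,.092,.11))
s=env.state(); G=inhand(P,s,xr=.08,yr=.05,zr=(-.16,-.09)); 
# barrel profile along tool x
for y in np.arange(-.06,.07,.01):
    g=G[(abs(G[:,1]-y)<.005)]
    if len(g)>10: print(round(y,3),len(g),np.round(np.percentile(g[:,0],[1,99])*1000,1),round(g[:,2].max()+s['eef_pos'][2],4))
plan([.4565,-.093,.06],-26)
E
```

```text
time_s: 13.35
eef_pos: [0.5235, 0.0088, 0.2116]
ee_rot: [-0.001, 0.761, 0.649, -0.001]
wrist_force: [0.9, 0.3, 0.9]
finger_gap: 0.0851
grasp_force: 0.0
time_s: 13.85
eef_pos: [0.4564, -0.0931, 0.2103]
ee_rot: [-0.001, 0.848, 0.53, -0.0]
wrist_force: [-0.4, 0.0, -0.1]
finger_gap: 0.0849
grasp_force: 0.0
(250, array([ 450.2, -102.1,   38. ,   55.3,   62.7]), np.float64(0.0239)) (5056, array([455.3, -92.1, 110.3,  50.1,  62.2]), np.float64(0.0949)) (3617, array([456.1, -92.4, 109.9,  42.2,  63.3]), np.float64(0.0978))
-0.06 11 [-10.3  10.7] 0.0929
-0.05 294 [-16.8  11.6] 0.0943
-0.04 282 [-16.7  11.6] 0.0942
-0.03 281 [-19.9  16.1] 0.0987
-0.02 422 [-21.   16.8] 0.0993
-0.01 442 [-20.8  16.6] 0.0997
0.0 448 [-20.8  17.5] 0.0998
0.01 450 [-19.4  17.3] 0.0996
0.02 495 [-23.8  22.4] 0.1042
0.03 613 [-24.8  23.6] 0.105
0.04 635 [-24.6  24.3] 0.1053
0.05 694 [-23.2  24.1] 0.1044
[-1.60e-03  1.00e-04  3.01e-01] [-0.0027  0.0003  0.0022]
n 1 from [ 0.457  -0.0923  0.2105] yaw -25.94 t 13.95 gap 0.0851 F [-0.5 -0.5 -0.2]
```

View pics/w9.png

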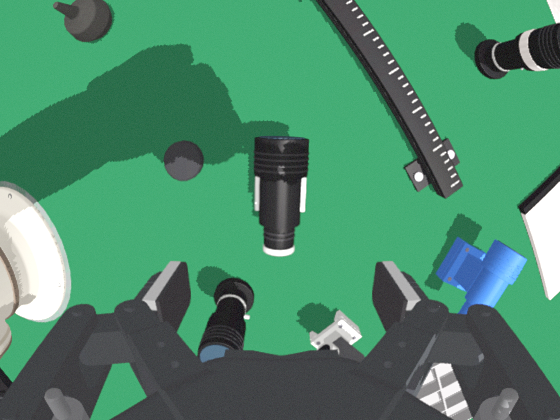

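Lens at (281,190), with the wide blue-glass front up (+y) and the white rear down, confirmed black. Grip it.

```bash
python3 -c "
from h import *
plan([.4555,-.0922,.054],-27.3)"
```

```text
[-0.001  -0.0023  0.313 ] [-0.0027  0.0003  0.0476]
n 1 from [ 0.457  -0.0923  0.2105] yaw -25.94 t 13.95 gap 0.0851 F [-0.5 -0.5 -0.2]
```

```bash

python3 -m pendant '[[-0.001,-0.0023,0.1,0,0,0.048,85],[-0.001,-0.0023,0.2,0,0,0.048,85],[-0.001,-0.0023,0.28,0,0,0.048,85],[-0.001,-0.0023,0.313,0,0,0.048,85],[-0.001,-0.0023,0.313,0,0,0.048,85]]'
python3 -m pendant '[[0,0,0,0,0,0,30],[0,0,0,0,0,0,30],[0,0,0,0,0,0,30],[0,0,0,0,0,0,30],[0,0,0,0,0,0,30]]'
python3 -m pendant '[[0,0,-0.1,0,0,0,30],[0,0,-0.2,0,0,0,30],[0,0,-0.24,0,0,0,30],[0,0,-0.24,0,0,0,30],[0,0,-0.24,0,0,0,30]]'
python3 - <<'E'
from h import *
P=look('w10'); s=env.state(); G=inhand(P,s,xr=.08,yr=.03,zr=(-.08,.06))
for y in np.arange(-.06,.07,.01):
    g=G[(abs(G[:,1]-y)<.005)&(G[:,2]>.02)]
    if len(g)>10: print(round(y,3),len(g),round(np.percentile(g[:,2],98)*1000,1),np.round(g[g[:,2]>g[:,2].max()-.003][:,0].mean()*1000,1))
g=G[(G[:,2]>.015)]; print('rim',np.percentile(g[:,1],[.2,1,50,99,99.8,100])*1000)
plan([*(np.array([.6127,0])-.0106*np.array([-.1478,.989])),.19],8.5)
E
```

```text
time_s: 14.45
eef_pos: [0.454, -0.0916, 0.0516]
ee_rot: [-0.002, 0.854, 0.521, -0.002]
wrist_force: [0.6, 0.2, -0.0]
finger_gap: 0.0851
grasp_force: 0.0
time_s: 14.95
eef_pos: [0.4564, -0.0929, 0.0566]
ee_rot: [0.001, 0.854, 0.52, 0.001]
wrist_force: [-2.6, 2.4, 8.7]
finger_gap: 0.036
grasp_force: 58.9
time_s: 15.45
eef_pos: [0.4554, -0.0929, 0.1739]
ee_rot: [-0.0, 0.854, 0.52, -0.0]
wrist_force: [0.4, 0.6, -4.9]
finger_gap: 0.0359
grasp_force: 61.4
-0.05 78 32.5 -2.1
-0.04 731 37.6 -0.1
-0.03 507 41.7 0.2
-0.02 1260 42.3 -0.0
-0.01 1566 56.5 1.3
0.0 1893 58.1 -0.9
0.01 3358 58.8 -0.2
0.02 1652 47.0 0.1
0.03 2559 47.6 0.2
0.04 2736 47.6 0.2
0.05 2990 47.1 0.3
0.06 544 42.9 0.4
rim [-46.77058014 -42.91911678  20.49138825  55.52080877  55.65781996
  55.7639043 ]
[ 0.1464  0.1038 -0.0177] [-0.0061  0.0008 -0.6259]
[ 0.1073  0.1439 -0.0173] [ 0.      0.     -0.6259]
n 2 from [ 0.4548 -0.0928  0.1727] yaw -27.36 t 15.55 gap 0.036 F [ 0.3  0.4 -5.5]
```

View pics/w10.png

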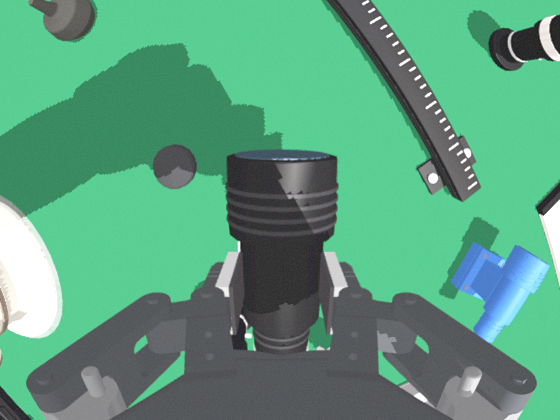

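Lens held level: rim at (282,155), pads on the middle section. Carry it to the rail.

```bash

python3 -m pendant '[[0.1464,0.1038,-0.018,0,0,-0.626,30],[0.1464,0.1038,-0.018,0,0,-0.626,30],[0.1464,0.1038,-0.018,0,0,-0.626,30]]'
python3 -m pendant '[[0.1073,0.1439,-0.017,0,0,-0.626,30],[0.1073,0.1439,-0.017,0,0,-0.626,30],[0.1073,0.1439,-0.017,0,0,-0.626,30],[0.1073,0.1439,-0.017,0,0,-0.626,30]]'
cat > chk.py <<'E'
from h import *
P=look('w11'); railfit(P); s=env.state(); G=inhand(P,s,xr=.08,yr=.03,zr=(-.08,.05))
g=G[(G[:,2]>.015)]; print('rim',np.percentile(g[:,1],[99,99.8])*1000,'top',np.percentile(g[(g[:,1]>.03)][:,2],98))
w=G[(G[:,1]>.025)&(G[:,2]>.0)]; print('lat',np.percentile(w[:,0],[.5,99.5])*1000)
S=srail(P); t=S[(abs(S[:,0])<.03)&(abs(S[:,1]-.1144)<.015)&(S[:,2]>.09)&(S[:,2]<.122)]; print('targ',cv2.minAreaRect((t[:,:2]*1000).astype(np.float32)))
p=G+0; e=np.array([s['eef_pos'][0]-.6127,s['eef_pos'][1]]); print('tcp S',e@[-.1478,.989],'X',e@[.989,.1478])
plan([*(np.array([.6127,0])-.0112*np.array([-.1478,.989])),.103],8.5)
E
python3 chk.py
```

```text
time_s: 15.85
eef_pos: [0.5376, -0.0498, 0.1806]
ee_rot: [-0.001, 0.76, 0.649, -0.001]
wrist_force: [-0.9, -0.7, -4.7]
finger_gap: 0.036
grasp_force: 61.8
time_s: 16.25
eef_pos: [0.6146, -0.0103, 0.1896]
ee_rot: [-0.002, 0.653, 0.758, -0.002]
wrist_force: [-0.0, -0.6, -4.3]
finger_gap: 0.0357
grasp_force: 62.3
rail x= [-0.15008338  0.61253461] yaw 8.535437602627155 y 0.032000000000000195 0.1440000000000003 z 0.03190019429246864
rim [55.73902174 55.84492262] top 0.04626314151325351
lat [-23.94990444  24.2239205 ]
targ ((0.4627819061279297, 113.92340850830078), (15.074631690979004, 51.22499084472656), 89.86653900146484)
tcp S -0.011090589189027819 X -0.00029183705767830433
[-0.0002  0.0009  0.1768] [-0.004  -0.0004 -0.0033]
n 1 from [ 0.6141 -0.011   0.1914] yaw 8.41 t 16.35 gap 0.0357 F [-0.8 -0.6 -3.6]
```

```bash
sed -i "s/w11/w12/" chk.py; python3 -c "
from h import *
P=np.load('w11.npz')['P'];s=env.state();G=inhand(P,s,xr=.08,yr=.04,zr=(-.045,-.028));print(len(G),np.percentile(G[:,0],[.5,99.5])*1000,np.median(G[:,2]))"
```

```text
22 [-28.50967602 -27.52359048] -0.032972892898438126
```

```bash

python3 -m pendant '[[-0.001,0.0009,0.06,0,0,-0.003,30],[-0.001,0.0009,0.12,0,0,-0.003,30],[-0.001,0.0009,0.165,0,0,-0.003,30],[-0.001,0.0009,0.177,0,0,-0.003,30],[-0.001,0.0009,0.177,0,0,-0.003,30]]'
python3 -m pendant '[[0,0,0.008,0,0,0,30],[0,0,0.016,0,0,0,30],[0,0,0.024,0,0,0,30],[0,0,0.032,0,0,0,30],[0,0,0.040,0,0,0,30]]'
python3 -m pendant '[[0,0,0.004,0,0,0,30],[0,0,0.008,0,0,0,30],[0,0,0.012,0,0,0,30],[0,0,0.016,0,0,0,30],[0,0,0.016,0,0,0,30]]'
python3 chk.py
```

```text
time_s: 16.85
eef_pos: [0.6145, -0.0115, 0.1037]
ee_rot: [-0.0, 0.653, 0.758, -0.0]
wrist_force: [0.7, 0.3, -5.0]
finger_gap: 0.0359
grasp_force: 62.2
time_s: 17.35
eef_pos: [0.6157, -0.011, 0.0836]
ee_rot: [0.0, 0.652, 0.758, 0.0]
wrist_force: [1.1, 0.0, -4.5]
finger_gap: 0.0356
grasp_force: 62.2
time_s: 17.85
eef_pos: [0.6155, -0.011, 0.0755]
ee_rot: [-0.0, 0.652, 0.758, -0.0]
wrist_force: [0.4, 0.1, -5.2]
finger_gap: 0.0359
grasp_force: 62.2
rail x= [-0.14750992  0.6125277 ] yaw 8.391183464921635 y 0.0400000000000002 0.08000000000000024 z 0.031884864589651674
rim [55.49648956 55.63787794] top 0.04692131214942312
lat [-24.15789034  24.00021262]
targ ((0.5732154846191406, 110.15679168701172), (8.267440795898438, 51.404624938964844), 89.61680603027344)
tcp S -0.011334728871581838 X 0.0012199738676051497
[ 0.0003 -0.0024 -0.0543] [-0.      0.0001  0.0033]
n 1 from [ 0.6156 -0.011   0.0759] yaw 8.6 t 17.95 gap 0.0362 F [ 0.2  0.2 -5.3]
```

```bash

python3 -m pendant '[[-0.0005,-0.0015,0.002,0,0,0,30],[-0.0005,-0.0015,0.004,0,0,0,30],[-0.0005,-0.0015,0.006,0,0,0,30],[-0.0005,-0.0015,0.008,0,0,0,30],[-0.0005,-0.0015,0.008,0,0,0,30]]'
```

```text
time_s: 18.45
eef_pos: [0.615, -0.0115, 0.0727]
ee_rot: [0.0, 0.652, 0.758, 0.0]
wrist_force: [-3.0, 0.1, 3.5]
finger_gap: 0.036
grasp_force: 63.7
```

Contact at the expected height. Press slightly, release and check.

```bash

python3 -m pendant '[[0,0,0.002,0,0,0,30],[0,0,0.002,0,0,0,30]]'
python3 -m pendant '[[0,0,0,0,0,0,85],[0,0,0,0,0,0,85],[0,0,0,0,0,0,85],[0,0,0,0,0,0,85],[0,0,0,0,0,0,85]]'
python3 -m pendant '[[0,0,-0.1,0,0,0,85],[0,0,-0.2,0,0,0,85],[0,0,-0.28,0,0,0,85],[0,0,-0.28,0,0,0,85],[0,0,-0.28,0,0,0,85]]'
python3 - <<'E'
from h import *
P=look('w13'); S=srail(P); s=env.state()
t=S[(abs(S[:,0])<.03)&(abs(S[:,1]-.1144)<.015)&(S[:,2]>.09)&(S[:,2]<.122)]; print('targ',cv2.minAreaRect((t[:,:2]*1000).astype(np.float32)))
l=S[(abs(S[:,0])<.03)&(abs(S[:,1]+.011)<.07)&(S[:,2]>.085)]; print('lens',cv2.minAreaRect((l[:,:2]*1000).astype(np.float32)),np.percentile(l[:,1],[0,.1,99.9,100]))
for y in np.arange(-.06,.05,.01):
    g=l[abs(l[:,1]-y)<.005]; print(round(y,3),np.round(g[:,2].max(),4),end=' ')
g=S[(abs(S[:,0])<.035)&(abs(S[:,1]+.011)<.04)&(abs(S[:,2]-.04)<.004)]; print('\nplate',len(g),np.median(g[:,2]))
# spacing along rail from front of target
f=S[(abs(S[:,0])<.02)&(S[:,1]>.1)&(S[:,1]<.12)&(S[:,2]>.08)&(S[:,2]<.115)]; print('front',np.percentile(f[:,1],[1,5,20]))
plan([.429,-.313,.23],18)
E
```

```text
time_s: 18.65
eef_pos: [0.615, -0.0115, 0.0726]
ee_rot: [0.001, 0.652, 0.758, 0.0]
wrist_force: [-5.5, -0.3, 10.5]
finger_gap: 0.0357
grasp_force: 65.0
time_s: 19.15
eef_pos: [0.6149, -0.0114, 0.0707]
ee_rot: [-0.0, 0.652, 0.758, -0.0]
wrist_force: [-0.2, 0.2, 0.1]
finger_gap: 0.0849
grasp_force: 0.0
time_s: 19.65
eef_pos: [0.6154, -0.0114, 0.2116]
ee_rot: [0.001, 0.652, 0.758, 0.001]
wrist_force: [0.0, -0.3, -0.6]
finger_gap: 0.0849
grasp_force: 0.0
targ ((0.5722332000732422, 113.99292755126953), (15.502714157104492, 51.26649475097656), 89.9345703125)
lens ((-0.07096290588378906, -11.743946075439453), (110.5250015258789, 60.007598876953125), 89.69599914550781) [-0.06698601 -0.06571319  0.04347544  0.04362057]
-0.06 0.1105 -0.05 0.1108 -0.04 0.1155 -0.03 0.1156 -0.02 0.1158 -0.01 0.1153 0.0 0.337 0.01 0.3388 0.02 0.1205 0.03 0.1212 0.04 0.121 
plate 267 0.039944638967435386
front [0.10652126 0.10670831 0.10700292]
[-0.2705 -0.2286 -0.0203] [-0.0038 -0.0008 -0.1642]
[-0.2508 -0.2499 -0.0206] [ 0.      0.     -0.1642]
n 2 from [ 0.6145 -0.0114  0.2094] yaw 8.59 t 19.75 gap 0.0855 F [ 0.2  0.  -0.1]
```

View pics/w13.png

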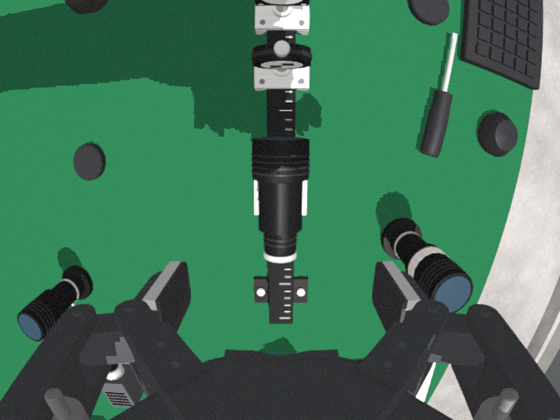

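The lens is seated with its rim about 70 mm from the target. Lens rear ring is at (280,258) and the upright lenses are untouched at (60,300) and (430,270). Now the camera.

```bash

python3 -m pendant '[[-0.2705,-0.2286,-0.02,0,0,-0.164,85],[-0.2705,-0.2286,-0.02,0,0,-0.164,85],[-0.2705,-0.2286,-0.02,0,0,-0.164,85],[-0.2705,-0.2286,-0.02,0,0,-0.164,85]]'
python3 -m pendant '[[-0.2508,-0.25,-0.02,0,0,-0.164,85],[-0.2508,-0.25,-0.02,0,0,-0.164,85],[-0.2508,-0.25,-0.02,0,0,-0.164,85],[-0.2508,-0.25,-0.02,0,0,-0.164,85],[-0.2508,-0.25,-0.02,0,0,-0.164,85]]'
python3 - <<'E'
from h import *
S=srail(np.load('w13.npz')['P'])
b=S[(abs(S[:,0])<.04)&(S[:,1]<-.07)&(S[:,1]>-.25)&(S[:,2]>.008)&(S[:,2]<.05)]; w=b[abs(b[:,0])>.02]; print('bracket',np.percentile(w,[1,99],axis=0),'rail end',b[:,1].min())
P=look('w14'); c=(.429,-.314)
print(rect(P,c,.06,.018,.030),rect(P,c,.06,.06,.12),rect(P,c,.06,.088,.12))
s=env.state(); G=inhand(P,s,xr=.08,yr=.05,zr=(-.175,-.09)); 
for y in np.arange(-.06,.07,.01):
    g=G[(abs(G[:,1]-y)<.005)]
    if len(g)>10: print(round(y,3),len(g),np.round(np.percentile(g[:,0],[1,99])*1000,1),round(g[:,2].max()+s['eef_pos'][2],4))
plan([.429,-.314,.055],18)
E
```

```text
time_s: 20.15
eef_pos: [0.5197, -0.1644, 0.2196]
ee_rot: [-0.001, 0.621, 0.784, -0.001]
wrist_force: [1.0, 0.0, 0.1]
finger_gap: 0.085
grasp_force: 0.0
time_s: 20.65
eef_pos: [0.427, -0.3153, 0.2293]
ee_rot: [-0.001, 0.59, 0.808, -0.0]
wrist_force: [0.2, 0.3, -0.1]
finger_gap: 0.0851
grasp_force: 0.0
bracket [[-0.03043075 -0.15979859  0.00809092]
 [ 0.0304116  -0.15029533  0.01169098]] rail end -0.18938477702178852
(100, array([ 429.8, -318.3,   54.7,   43.9,   18.8]), np.float64(0.0235)) (2942, array([ 428. , -312.2,   43. ,   62.7,   17.6]), np.float64(0.0976)) (2708, array([ 428. , -312.3,   42.9,   62.5,   17.6]), np.float64(0.0991))
-0.03 238 [-21.1  21. ] 0.1024
-0.02 474 [-21.   20.8] 0.1032
-0.01 449 [-20.8  20.7] 0.1032
0.0 475 [-21.5  20.6] 0.1028
0.01 494 [-21.4  20.4] 0.1019
0.02 533 [-21.2  20.7] 0.1021
0.03 279 [-14.5  13.6] 0.094
[-0.0026  0.0005  0.3489] [-0.0022 -0.0039 -0.0036]
n 1 from [ 0.4286 -0.3131  0.2295] yaw 17.9 t 20.75 gap 0.0851 F [0.1 0.6 0.3]
```

View pics/w14.png

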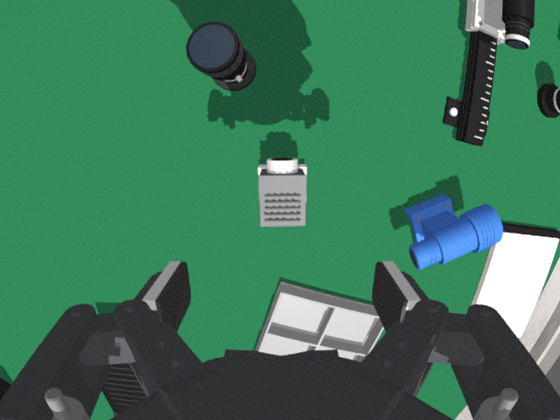

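Camera at (283,195), nose up towards +y; the near lens is at (220,55), clear of the gripper. Grip it.

```bash
python3 -c "
from h import *
plan([.4298,-.318,.054],17.7)"
```

```text
[-0.0108 -0.0004  0.3509] [-0.0022 -0.0038  0.0069]
n 1 from [ 0.4286 -0.3131  0.2295] yaw 17.9 t 20.75 gap 0.0851 F [0.1 0.6 0.3]
```

```bash

python3 -m pendant '[[-0.0108,-0.0004,0.1,0,0,0.007,85],[-0.0108,-0.0004,0.2,0,0,0.007,85],[-0.0108,-0.0004,0.29,0,0,0.007,85],[-0.0108,-0.0004,0.34,0,0,0.007,85],[-0.0108,-0.0004,0.351,0,0,0.007,85]]'
python3 -m pendant '[[0,0,0,0,0,0,34],[0,0,0,0,0,0,34],[0,0,0,0,0,0,34],[0,0,0,0,0,0,34],[0,0,0,0,0,0,34]]'
python3 -m pendant '[[0,0,-0.1,0,0,0,34],[0,0,-0.2,0,0,0,34],[0,0,-0.28,0,0,0,34],[0,0,-0.28,0,0,0,34],[0,0,-0.28,0,0,0,34]]'
python3 - <<'E'
from h import *
P=look('w15'); s=env.state(); G=inhand(P,s,xr=.06,yr=.018,zr=(-.08,.052))
for y in np.arange(-.04,.05,.01):
    g=G[(abs(G[:,1]-y)<.005)&(G[:,2]>.02)]
    if len(g)>10: print(round(y,3),len(g),round(np.percentile(g[:,2],98)*1000,1))
g=G[(G[:,2]>.01)&(G[:,2]<.05)]; print('nose',np.percentile(g[:,1],[.2,1,50,99,99.8,100])*1000)
G=inhand(P,s,xr=.06,yr=.035,zr=(-.045,-.02)); hist(G[:,2],-.05,-.02); print('lat',np.percentile(G[:,0],[.5,99.5])*1000)
plan([*(np.array([.6127,0])-.1125*np.array([-.1478,.989])),.20],8.5)
E
```

```text
time_s: 21.25
eef_pos: [0.4294, -0.3155, 0.0511]
ee_rot: [-0.003, 0.589, 0.808, 0.0]
wrist_force: [-0.7, -0.1, -0.3]
finger_gap: 0.0852
grasp_force: 0.0
time_s: 21.75
eef_pos: [0.4317, -0.3189, 0.0576]
ee_rot: [0.002, 0.589, 0.808, 0.0]
wrist_force: [-1.8, -0.2, 6.0]
finger_gap: 0.0428
grasp_force: 61.3
time_s: 22.25
eef_pos: [0.4312, -0.3186, 0.1964]
ee_rot: [0.001, 0.589, 0.808, 0.0]
wrist_force: [-0.4, -1.4, -4.1]
finger_gap: 0.043
grasp_force: 63.2
-0.02 1184 45.5
-0.01 1388 45.4
0.0 1745 45.5
0.01 1831 45.4
0.02 1991 44.6
0.03 2221 43.7
0.04 849 36.9
nose [-23.90336971 -22.94148271  12.88307897  38.01079466  38.17756263
  38.29368283]
[(-39, 17), (-35, 17), (-33, 166), (-31, 70)]
lat [-28.68028077  26.64039939]
[ 0.136   0.2526 -0.0061] [-0.0023 -0.0031  0.1621]
[ 0.156   0.2407 -0.006 ] [0.     0.     0.1621]
n 2 from [ 0.4304 -0.3179  0.194 ] yaw 17.79 t 22.35 gap 0.0422 F [-0.2 -0.1 -3.3]
```

View pics/w15.png

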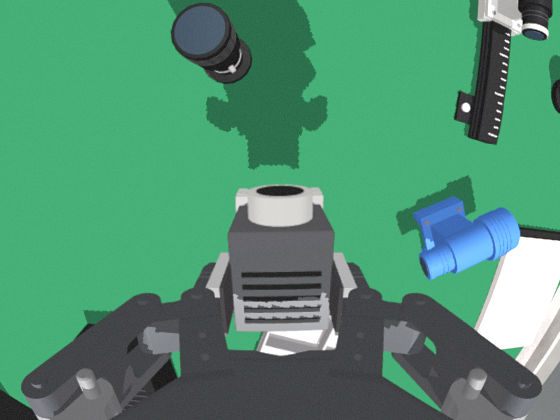

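Camera held square: nose at (280,200). Carry it to the rail.

```bash

python3 -m pendant '[[0.136,0.2526,-0.006,0,0,0.162,34],[0.136,0.2526,-0.006,0,0,0.162,34],[0.136,0.2526,-0.006,0,0,0.162,34]]'
python3 -m pendant '[[0.156,0.2407,-0.006,0,0,0.162,34],[0.156,0.2407,-0.006,0,0,0.162,34],[0.156,0.2407,-0.006,0,0,0.162,34],[0.156,0.2407,-0.006,0,0,0.162,34],[0.156,0.2407,-0.006,0,0,0.162,34]]'
cat > chk2.py <<'E'
from h import *
import sys
P=look(sys.argv[1]); railfit(P); s=env.state(); G=inhand(P,s,xr=.06,yr=.018,zr=(-.08,.052))
g=G[(G[:,2]>.01)&(G[:,2]<.05)]; print('nose',np.percentile(g[:,1],[99,99.8])*1000)
S=srail(P); l=S[(abs(S[:,0])<.01)&(S[:,1]>-.072)&(S[:,1]<-.03)&(S[:,2]>.085)&(S[:,2]<.12)]; print('lens rear',len(l),np.percentile(l[:,1],[.2,1,5]) if len(l) else '')
e=np.array([s['eef_pos'][0]-.6127,s['eef_pos'][1]]); print('tcp S',e@[-.1478,.989],'X',e@[.989,.1478])
plan([*(np.array([.6127,0])-.1137*np.array([-.1478,.989])+.0005*np.array([.989,.1478])),.105],8.5)
E
python3 chk2.py w16
```

```text
time_s: 22.65
eef_pos: [0.5307, -0.2132, 0.1965]
ee_rot: [-0.001, 0.622, 0.783, -0.0]
wrist_force: [0.6, 0.1, -2.5]
finger_gap: 0.0428
grasp_force: 63.2
time_s: 23.15
eef_pos: [0.6295, -0.1105, 0.1989]
ee_rot: [-0.002, 0.652, 0.758, -0.001]
wrist_force: [-0.1, 0.7, -1.9]
finger_gap: 0.0429
grasp_force: 63.4
rail x= [-0.14806768  0.61278698] yaw 8.422457763705903 y -0.10399999999999993 0.08800000000000024 z 0.03185802829494572
nose [38.82734248 38.96222141]
lens rear 1182 [-0.06764603 -0.06741136 -0.06542138]
tcp S -0.11316162613527661 X -0.0005560631901663206
[-0.0011  0.0025  0.1905] [-0.0039 -0.0008 -0.0006]
n 1 from [ 0.6289 -0.112   0.2003] yaw 8.48 t 23.25 gap 0.0427 F [ 0.1 -1.4 -2.7]
```

```bash

python3 -m pendant '[[-0.0011,0.0025,0.06,0,0,0,34],[-0.0011,0.0025,0.12,0,0,0,34],[-0.0011,0.0025,0.175,0,0,0,34],[-0.0011,0.0025,0.1905,0,0,0,34],[-0.0011,0.0025,0.1905,0,0,0,34]]'
python3 -m pendant '[[0,0,0.008,0,0,0,34],[0,0,0.016,0,0,0,34],[0,0,0.024,0,0,0,34],[0,0,0.032,0,0,0,34],[0,0,0.040,0,0,0,34]]'
python3 -m pendant '[[0,0,0.004,0,0,0,34],[0,0,0.008,0,0,0,34],[0,0,0.012,0,0,0,34],[0,0,0.016,0,0,0,34],[0,0,0.016,0,0,0,34]]'
python3 chk2.py w17
```

```text
time_s: 23.75
eef_pos: [0.6297, -0.1127, 0.1053]
ee_rot: [-0.001, 0.653, 0.757, -0.001]
wrist_force: [0.9, -0.7, -3.0]
finger_gap: 0.0426
grasp_force: 63.3
time_s: 24.25
eef_pos: [0.6311, -0.1118, 0.086]
ee_rot: [0.0, 0.653, 0.758, 0.0]
wrist_force: [0.3, -0.5, -3.0]
finger_gap: 0.0426
grasp_force: 63.4
time_s: 24.75
eef_pos: [0.6309, -0.1119, 0.0778]
ee_rot: [-0.0, 0.653, 0.758, -0.0]
wrist_force: [-0.3, -0.1, -2.4]
finger_gap: 0.0424
grasp_force: 63.4
nose [59.13198847 59.84718048]
lens rear 4238 [-0.06801393 -0.06695587 -0.06522526]
tcp S -0.11335706896921481 X 0.0015602111885771415
[-0.0007 -0.0021 -0.0537] [0.0001 0.     0.0003]
n 1 from [ 0.631  -0.1119  0.0781] yaw 8.51 t 24.85 gap 0.0425 F [ 0.6 -0.1 -2.2]
```

```bash

python3 -m pendant '[[0,-0.0012,0.003,0,0,0,34],[0,-0.0012,0.005,0,0,0,34],[0,-0.0012,0.007,0,0,0,34],[0,-0.0012,0.010,0,0,0,34],[0,-0.0012,0.010,0,0,0,34]]'
python3 -m pendant '[[0,0,0.002,0,0,0,34],[0,0,0.003,0,0,0,34],[0,0,0.003,0,0,0,34]]'
```

```text
time_s: 25.35
eef_pos: [0.6304, -0.112, 0.0735]
ee_rot: [0.0, 0.653, 0.758, 0.0]
wrist_force: [-0.5, 0.5, 1.0]
finger_gap: 0.0429
grasp_force: 64.0
time_s: 25.65
eef_pos: [0.6305, -0.1121, 0.0735]
ee_rot: [0.001, 0.653, 0.758, 0.0]
wrist_force: [-5.0, 0.3, 9.6]
finger_gap: 0.0428
grasp_force: 65.1
```

Seated at 0.0735 as predicted. Release, retreat and check everything.

```bash

python3 -m pendant '[[0,0,0,0,0,0,85],[0,0,0,0,0,0,85],[0,0,0,0,0,0,85],[0,0,0,0,0,0,85],[0,0,0,0,0,0,85]]'
python3 -m pendant '[[0,0,-0.1,0,0,0,85],[0,0,-0.2,0,0,0,85],[0,0,-0.28,0,0,0,85],[0,0,-0.28,0,0,0,85],[0,0,-0.28,0,0,0,85]]'
python3 -m pendant '[[-0.28,0,-0.05,0,0,0,85],[-0.28,0,-0.05,0,0,0,85],[-0.28,0,-0.05,0,0,0,85],[-0.28,0,-0.05,0,0,0,85],[-0.28,0,-0.05,0,0,0,85]]'
python3 - <<'E'
from h import *
def mr(g): k=cv2.minAreaRect((g[:,:2]*1000).astype(np.float32)); return np.round([*k[0],*k[1],k[2]],1)
P=look('w18'); S=srail(P)
side,ds,c,s=cam('side'); Ps=cloud('side',side,ds,c,s); Ss=srail(Ps); save(side,'side1.png')
for n,Q in (('w',S),('side',Ss)):
  for nm,s0 in (('d',.179),('t',.114),('l',-.0115),('c',-.113)):
    g=Q[(abs(Q[:,0])<.035)&(abs(Q[:,1]-s0)<.035)&(abs(Q[:,2]-.04)<.006)&(abs(Q[:,0])<.032)]
    if len(g)>30: print(n,nm,len(g),'plate z',round(np.median(g[:,2]),4),mr(g))
c=S[(abs(S[:,0])<.03)&(S[:,1]>-.15)&(S[:,1]<-.07)&(S[:,2]>.085)&(S[:,2]<.13)]
print('cam',mr(c),c[:,1].max(),np.percentile(c[:,2],98)); 
E
cd pics; python3 -c "
import cv2,numpy as np
a=cv2.imread('w18.png');b=cv2.imread('side1.png')[120:360,150:430]
b=cv2.resize(b,(400,343));a=cv2.resize(a,(400,300));o=np.zeros((343,800,3),np.uint8);o[:300,:400]=a;o[:,400:]=b;cv2.imwrite('fin.png',o)"
```

```text
time_s: 26.15
eef_pos: [0.6304, -0.1119, 0.0714]
ee_rot: [-0.0, 0.653, 0.758, -0.0]
wrist_force: [0.6, -0.2, 0.3]
finger_gap: 0.0851
grasp_force: 0.0
time_s: 26.65
eef_pos: [0.631, -0.1121, 0.2126]
ee_rot: [0.001, 0.653, 0.758, 0.001]
wrist_force: [-0.1, 0.1, -0.6]
finger_gap: 0.085
grasp_force: 0.0
time_s: 27.15
eef_pos: [0.6508, -0.2513, 0.2342]
ee_rot: [-0.002, 0.653, 0.757, -0.0]
wrist_force: [0.6, 0.5, -0.7]
finger_gap: 0.085
grasp_force: 0.0
w l 36 plate z 0.0372 [ -0.8 -42.5   1.4  54.   89.6]
w c 155 plate z 0.0392 [  -0.2 -134.1   55.9   17.6    0.9]
side d 132 plate z 0.0398 [-12.  179.   67.3  31.4  85.7]
side t 163 plate z 0.0403 [ -8.5 117.9  68.5  48.3  53.6]
side l 197 plate z 0.0403 [-10.2 -14.5  38.6  62.5   1.2]
side c 269 plate z 0.0404 [  -0.2 -114.9   63.1   56.4   88.5]
cam [  -0.2 -108.4   44.3   66.7    0.5] -0.07494881878774756 0.1179355467673676
```

View pics/fin.png

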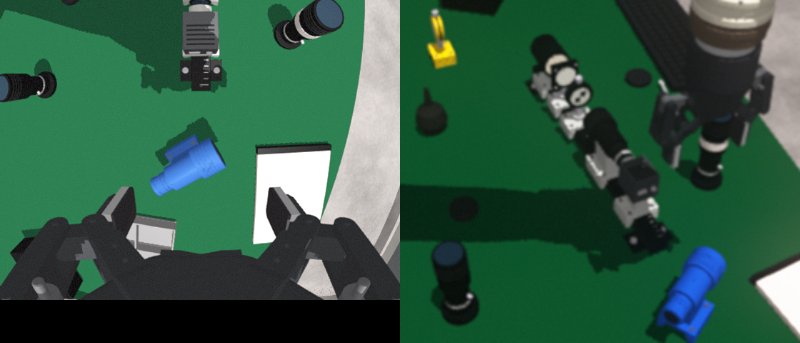

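Left (wrist): the camera is square on the rail at (200,30). Right (side): lamp, diffuser, target, lens and camera stand in line from (550,55) to (640,210). Plates are at about 40 mm, and both bystanders and the decoys are unmoved. Handing in.

```bash
python3 -c "
from workcell import env
print(env.finish_job())"
```

```text
the job is handed in; nothing more can be done
None
```

The job is handed in: diffuser, target, lens (wide front rim measured about 70 mm from the target) and camera (nose about 8 mm behind the lens) are seated on the rail in that order and released, in about 27 s, with the two nearby lenses not touched.

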